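Slide the test plate out over the stage edge to its mark

TASK

Push the blue test plate along the top of the raised specimen stage with your fingertips until its end sticks out over the red-marked edge and the white line across the plate lies right above that edge, with the plate square to it. Only slide the plate, never pick it up or tip it, leave the three other things on the stage where they are, and finish with the hand clear.

Things in the scene. Friction and masses are not known exactly. Their poses are not given: they have to be found in the camera images.
- stage: Fixed raised specimen stage on the bench: black block with a flat aluminium top, 240 (its x) x 300 (its y) x 60 mm high. Origin at the centre of its underside; z up. Its +x top edge, the one away from the robot, is the free edge and is marked with a red stripe. It is placed and turned differently each time.
- stage_edge (a point): Middle of the stage's red-marked edge, at the height of the stage top (60 mm above the bench). x points straight out over the edge, y along the edge, z up.
- plate: Loose blue flat metal test plate, 110 (its x) x 50 (its y) x 6 mm thick, about 0.13 to 0.25 kg, lying flat on the stage, turned up to about 0.3 rad from square. Origin at the centre of its underside; +x points to its leading end, the end nearer the red edge. The rear end face is 55 mm behind the origin. It slides with ordinary friction.
- plate_line (a point): Middle of the white line (3 mm wide) painted across the plate's top face, 30 mm back from its leading end: on the plate's x axis 25 mm ahead of the plate's origin, 6 mm above its underside. Same axes as the plate.
- mount_center (a point): Centre of a loose black cylindrical specimen mount, 32 mm diameter, 26 mm high, standing on the stage beside the plate. Leave alone.
- level_center (a point): Centre of a loose green bubble level, 60 x 24 x 18 mm high, lying on the stage beside the plate. Leave alone.
- objective_center (a point): Centre of a loose steel microscope objective, 28 mm diameter, 44 mm high, standing on the stage beside the plate. Leave alone.
Things that resemble listed ones, but are neither listed nor needed, are in the scene too. Of the things shaped like the plate, the blue one is meant.

How it is judged (in metres and radians):
At the end, for the whole second after the job is handed in: White line within 6 mm of directly above the red edge and within 120 mm of its middle; plate square to the edge within 0.12 rad, flat on the stage, at rest; mount, level and objective within 10 mm of where they stood (x of plate_line in the frame of stage_edge between -0.006 and 0.006 m and y of plate_line in the frame of stage_edge between -0.12 and 0.12 m and z of plate_line in the frame of stage_edge between 0.003 and 0.009 m and angle between the x axis of plate and the x axis of stage_edge, either way round below 0.12 rad and linear speed of plate below 0.005 m/s and distance of each of mount_center, level_center, objective_center from where it was at the start of the episode below 0.01 m); the robot touches nothing.
It fails at once if the plate is lifted off the stage (line or centre raised more than 8 mm) or tipped more than 0.15 rad (z of plate_line in the frame of stage_edge above 0.014 m or z of plate in the frame of stage_edge above 0.008 m or angle between plate's own z axis and vertical above 0.15 rad).
It fails at once if the plate falls off the stage (z of plate in the frame of stage_edge below -0.02 m).
It fails at once if a bystander is moved more than 10 mm (distance of any of mount_center, level_center, objective_center from where it was at the start of the episode above 0.01 m).
It also fails if it takes over 45 s, if anything falls off the work surface, if the arm or the gripper's body presses on something with over 40 N, if the wrist force passes 120 N, or if a joint passes its speed limit or range.

ROBOT

A 7-joint arm with a two-finger parallel gripper is mounted at the origin on the work surface. World frame = base frame: x ahead of the robot, y to its left, z up, the work surface at z = 0. Lengths are in mm, angles in degrees, forces in N, time in s.
With the tool pointing down it reaches from about 425 to 875 mm from the base axis. Payload 4.7 kg.
Tool frame: the origin (TCP) lies at the very end of the fingers, on their centre line; the grasp point (between the pads) lies 19 mm behind it (bot.grip_depth is the distance from the TCP to the grasp point, in mm); z points along the fingers, y is the line along which they close (so a half turn about z gives the same grasp; the last joint's range is limited). The gripper opens to 85 mm and grips with 20 to 120 N. Pads are 22 mm wide; open, the fingers measure 114 mm over their backs; the gripper's body (76 mm by 85 mm) begins 54 mm behind the grasp point. The pads swing forward as they close: fully open they stand 13 mm farther back than shut.
Start: joints at [72.141, 18.392, -4.016, 83.108, 1.295, 78.541, -3.26], TCP at [208.024, -615.833, 231.349] pointing down, gripper open.
Joint ranges: [-163.93, 163.93], [-17.29, 119.83], [-79.2, 71.16], [3.27, 140.29], [-89.18, 269.18], [5.43, 117.66], [-154.24, 154.24]. Speed limits (degrees/s): [147.25, 147.25, 180, 180, 180, 180, 180].

INTERFACE

Orientations are given as a 3x3 rotation matrix whose columns are the frame's x, y, z axes.
In Python, from rig import bot gives the robot as it stands. The module is installed in compiled form; this text tells all that it offers.
- The arm moves only by the tool send_rows, never from a script. Its argument "motion" is a list that holds one entry, the list of rows, each a list of 5 numbers: the opening, from -1 (shut) to 1 (fully open), so that 0 is half open, then the shift along the tool's x, y, z in mm, then the turn about the tool's z in degrees. In form: [[[claw, tx, ty, tz, yaw], ...]]. A call has 1 to 12 rows; each row is the pose to reach, as a shift and turn from the pose commanded when the call began, along the tool's axes at that moment; what a row does not reach only later rows make up. A row lasts 1/8 s, in which the tool goes at most 62.5 mm and 10.7 degrees, less where a joint would pass 70% of its speed; a pose out of reach is approached as far as the arm can. A call with a gripper value outside its range is refused whole. The fingers move at their own pace and stop on an object; "newtons" is the grip in N (left out, the last holds). Time passes only in rows, so rows that repeat a pose let the fingers close. It gives the time, the measured TCP pose, the force, the opening and the grip force at its end, in the units of the state.
- bot.state(): the state, without advancing time (a new reading comes with each control period).
- bot.capture(name): name is "scene" or "side" or "wrist"; returns the picture (420x560x3 uint8, red, green, blue); there is no depth.
- bot.camera_params(name): a dict with "camera_matrix" (3x3 intrinsics, pixels), "extrinsics" (4x4, takes a point from camera to world coordinates); the wrist camera has in their place "tool_from_camera" (4x4, takes a point from camera to tool coordinates, whose origin is the TCP and whose axes are the flange's). Camera axes: x right, y down, z forward; pixel columns grow to the right and rows downward; lengths in mm; the calibration is good to about 2 mm. A picture is of the moment at which its call begins: read the wrist's pose just before it. camera_params takes no time and is no camera call.
- bot.finish_job(): hands the job in; it is judged then, once.
The state is a dict: "t": time; "q": joint angles; "joint_velocities": joint speeds; "effort": joint torques, N m; "ee_pos": TCP position; "tool_rot": TCP orientation; "force": force on the tool from outside, world axes, zero at the start; "torque": the same for the moment, N m; "width": finger opening in mm; "gripper_force": force on a finger pad.
Only numpy, scipy, OpenCV 4.12 (cv2) and the standard library are available. Lean on these libraries where they do the work, as an engineer would, in place of code of your own. Each camera call takes 0.05 s, during which the arm holds its last target. There are 200 camera calls.

## Working session

There is one attempt and no reset: what is moved stays moved. The work goes in short steps, Python scripts to look and compute and a tool call to move; the robot and the scene stay as the last step left them, time stands still between calls to the robot, and variables do not carry over. Pictures are saved under pics/ and viewed, at most 10 in all, crops included, and the job is handed in when it is done.

Besides the shell and the picture viewer there is one more tool, called by a JSON object that holds its "op" and its "data", one argument or row to a line. send_rows: Moves the arm, as the interface text tells. Its arguments: {"type":"object","properties":{"motion":{"type":"array"},"newtons":{"type":"number"}},"required":["motion"]}

```bash
mkdir -p pics; python3 - <<'E'
from rig import bot
import cv2,numpy as np
s=bot.state(); print(s['t'],s['ee_pos'],s['tool_rot'],s['width'])
for n in('scene','side'):
    cv2.imwrite(f'pics/{n}0.png',bot.capture(n)[:,:,::-1])
    p=bot.camera_params(n);print(n,np.round(p['camera_matrix'],1).tolist(),np.round(p['extrinsics'],3).tolist())
print(bot.camera_params('wrist'))
E
```

```text
0.0 [ 207.83406669 -615.30076843  230.21662623] [[ 9.47384335e-01  3.20097559e-01 -6.88211012e-04]
 [ 3.20098290e-01 -9.47382623e-01  1.80297039e-03]
 [-7.48727326e-05 -1.92840107e-03 -9.99998138e-01]] 85.33333913008208
scene [[460.5, 0.0, 282.3], [0.0, 460.5, 214.9], [0.0, 0.0, 1.0]] [[-0.206, 0.728, -0.654, 981.737], [0.978, 0.167, -0.122, 137.81], [0.02, -0.665, -0.747, 601.9], [0.0, 0.0, 0.0, 1.0]]
side [[509.8, 0.0, 279.3], [0.0, 509.8, 203.0], [0.0, 0.0, 1.0]] [[-0.963, -0.16, 0.218, 326.497], [-0.269, 0.506, -0.819, 798.403], [0.021, -0.848, -0.53, 547.4], [0.0, 0.0, 0.0, 1.0]]
{'camera_matrix': array([[320.13233141,   0.        , 281.57101372],
       [  0.        , 320.13233141, 208.11347175],
       [  0.        ,   0.        ,   1.        ]]), 'tool_from_camera': array([[-2.22406201e-04, -9.45246366e-01, -3.26357560e-01,
         8.34789586e+01],
       [ 9.99999920e-01, -1.02036791e-04, -3.85945641e-04,
         1.28554871e+00],
       [ 3.31513237e-04, -3.26357620e-01,  9.45246314e-01,
        -1.42217115e+02],
       [ 0.00000000e+00,  0.00000000e+00,  0.00000000e+00,
         1.00000000e+00]])}
```

View pics/scene0.png

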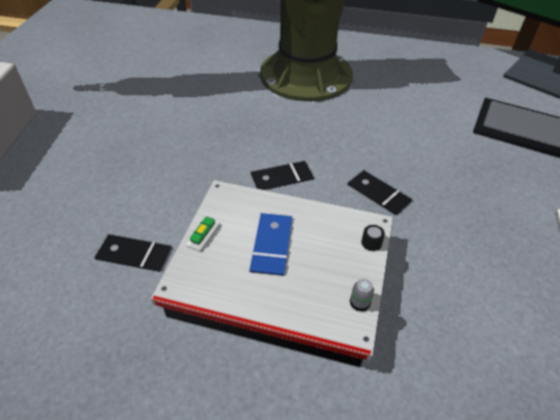

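View pics/side0.png

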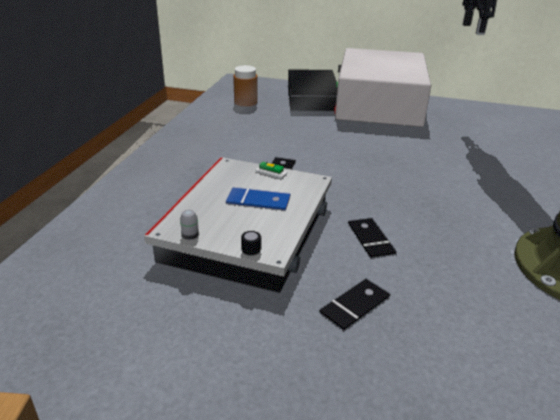

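The scene view shows the blue plate with its rear end at about (274,213) and its white line at about (270,256). The red edge runs from (155,300) to (370,353), and the strip between them is clear. In the side view the plate is at about (258,199) and the red edge at the left, (152,238) to (220,162).

```bash
cat > h.py <<'E'
from rig import bot
import cv2,numpy as np
def cam(n):
    p=bot.camera_params(n);K=p['camera_matrix']
    if n=='wrist':
        s=bot.state();T=np.eye(4);T[:3,:3]=s['tool_rot'];T[:3,3]=s['ee_pos'];E=T@p['tool_from_camera']
    else:E=p['extrinsics']
    return K,E
def cast(C,uv,z):
    K,E=C;uv=np.atleast_2d(uv).astype(float)
    d=np.c_[uv,np.ones(len(uv))]@np.linalg.inv(K).T@E[:3,:3].T
    return E[:3,3]+d*((z-E[2,3])/d[:,2])[:,None]
def tri(C1,a,C2,b):
    P=[C[0]@np.linalg.inv(C[1])[:3] for C in(C1,C2)]
    X=cv2.triangulatePoints(P[0],P[1],np.array(a,float).reshape(2,1),np.array(b,float).reshape(2,1));return (X[:3]/X[3]).ravel()
def big(m):
    c=max(cv2.findContours(m,cv2.RETR_EXTERNAL,cv2.CHAIN_APPROX_NONE)[0],key=cv2.contourArea);return c
def masks(im):
    h=cv2.cvtColor(im,cv2.COLOR_RGB2HSV)
    blue=cv2.inRange(h,(105,150,60),(125,255,255))
    blue=cv2.morphologyEx(blue,cv2.MORPH_CLOSE,np.ones((7,7),np.uint8))
    red=cv2.inRange(h,(0,150,80),(8,255,255))|cv2.inRange(h,(172,150,80),(180,255,255))
    return blue,red
def rect(C,m,z):
    p=cast(C,big(m)[:,0],z)[:,:2].astype(np.float32)
    return cv2.minAreaRect(p)
def quad(m):
    c=cv2.convexHull(big(m))
    for e in np.arange(1,12,.5):
        q=cv2.approxPolyDP(c,e,True)
        if len(q)<=4:break
    return q[:,0]
E
python3 - <<'E'
from h import *
np.set_printoptions(precision=1,suppress=True)
Cs={}
for n in('scene','side'):
    C=cam(n);im=bot.capture(n);b,r=masks(im);Cs[n]=C
    print(n,'blue',rect(C,b,66),[round(float(x),1) for x in cv2.boundingRect(b)])
    q=quad(b);print('quad',q.tolist(),cast(C,q,66)[:,:2].tolist())
    rc=big(cv2.morphologyEx(r,cv2.MORPH_CLOSE,np.ones((5,5),np.uint8)))
    print('red rect',rect(C,cv2.drawContours(r*0,[rc],-1,255,-1),60)); 
    rq=cv2.boxPoints(cv2.minAreaRect(cast(C,rc[:,0],60)[:,:2].astype(np.float32)));print(rq)
    h=cv2.cvtColor(im,cv2.COLOR_RGB2HSV)
    w=cv2.inRange(h,(0,0,130),(180,40,255))
    nb,l,st,_=cv2.connectedComponentsWithStats(w);u,v=cv2.boundingRect(b)[:2]
    i,j={'scene':(330,330),'side':(300,215)}[n][0],0
    lab=l[320,250] if n=='scene' else l[225,215]
    m=(l==lab).astype(np.uint8)*255
    q=quad(m);print('top quad',lab,q.tolist());print(cast(C,q,60)[:,:2]);print(rect(C,m,60))
E
```

```text
scene blue ((569.2366333007812, 45.754364013671875), (108.12216186523438, 47.029808044433594), 5.1601409912109375) [251.0, 214.0, 40.0, 60.0]
quad [[290, 217], [283, 273], [251, 270], [261, 215]] [[514.2017095877333, 62.54577174603432], [619.020730994491, 73.42808438432048], [623.9493015949608, 28.48208350293922], [520.2358767040012, 17.718723998493743]]
red rect ((703.7227783203125, 56.23313903808594), (292.0762634277344, 12.222183227539062), 87.00273132324219)
[[690.  -89.3]
 [702.2 -89.9]
 [717.5 201.8]
 [705.3 202.4]]
top quad 0 [[559, 0], [559, 99], [73, 89], [85, 0]]
[[-444.9  632.3]
 [  63.9  542.1]
 [ 265.4 -440.4]
 [-119.9 -616.2]]
((-54.15574645996094, 67.42913818359375), (471.6316833496094, 1290.148681640625), 14.590413093566895)
side blue ((565.2233276367188, 49.90203094482422), (106.4638442993164, 51.61980056762695), 5.322559833526611) [227.0, 189.0, 62.0, 20.0]
quad [[227, 201], [233, 189], [288, 194], [284, 208]] [[615.1981899259933, 75.94997067705651], [619.4913866487617, 33.000380497760034], [517.4228690813084, 19.53322414025945], [511.9445299796351, 67.76901638100014]]
red rect ((701.1455078125, 81.04598999023438), (236.5067138671875, 3.0504536628723145), 87.10111999511719)
[[693.6 -37. ]
 [696.7 -37.1]
 [708.6 199.1]
 [705.6 199.2]]
top quad 1 [[559, 0], [559, 419], [41, 419], [0, 390], [0, 264], [157, 0]]
[[ -337.5 -2343.8]
 [  116.6   380.5]
 [  651.9   538.6]
 [  719.2   520.3]
 [  877.1   334.9]
 [ 1590.8 -1561.3]]
((215.10629272460938, -859.1060791015625), (2080.285888671875, 2389.751953125), 20.62480354309082)
```

{"op": "send_rows", "data": {
  "motion": [
    [[-0.75, 605, -504, 0, 21.7], [-0.75, 605, -504, 0, 21.7], [-0.75, 605, -504, 0, 21.7], [-0.75, 605, -504, 0, 21.7], [-0.75, 605, -504, 0, 21.7], [-0.75, 605, -504, 0, 21.7], [-0.75, 605, -504, 0, 21.7], [-0.75, 605, -504, 0, 21.7], [-0.75, 605, -504, 0, 21.7], [-0.75, 605, -504, 0, 21.7], [-0.75, 605, -504, 0, 21.7], [-0.75, 605, -504, 0, 21.7]]
  ]
}}

```text
t: 1.7
ee_pos: [600.9, 24.4, 231.4]
tool_rot: [[0.999, -0.054, 0.0], [-0.054, -0.999, -0.0], [0.0, 0.0, -1.0]]
force: [0.2, -0.3, 0.4]
width: 10.7
gripper_force: 0.0
```

{"op": "send_rows", "data": {
  "motion": [
    [[-0.75, 0, 0, 0, 0], [-0.75, 0, 0, 0, 0]]
  ]
}}

```text
t: 1.95
ee_pos: [599.7, 22.4, 230.8]
tool_rot: [[0.999, -0.053, -0.001], [-0.053, -0.999, -0.001], [-0.001, 0.001, -1.0]]
force: [0.2, -0.1, 0.7]
width: 10.7
gripper_force: 0.0
```

```bash
python3 - <<'E'
from h import *
np.set_printoptions(precision=1,suppress=True)
C=cam('wrist');im=bot.capture('wrist');cv2.imwrite('pics/w1.png',im[:,:,::-1])
b,r=masks(im);print('blue',rect(C,b,66));q=quad(b);print(q.tolist());print(cast(C,q,66)[:,:2])
rc=big(cv2.morphologyEx(r,cv2.MORPH_CLOSE,np.ones((5,5),np.uint8)))
print(cv2.boxPoints(cv2.minAreaRect(cast(C,rc[:,0],60)[:,:2].astype(np.float32))))
E
```

```text
blue ((552.0530395507812, 41.59445571899414), (73.72368621826172, 46.35580062866211), 3.903695583343506)
[[275, 200], [289, 258], [250, 265], [243, 202]]
[[586.4  28.3]
 [520.5  17.2]
 [514.3  59.7]
 [586.   60.6]]
[[690.1 -91.8]
 [694.3 -92. ]
 [709.9 201.5]
 [705.7 201.7]]
```

View pics/w1.png

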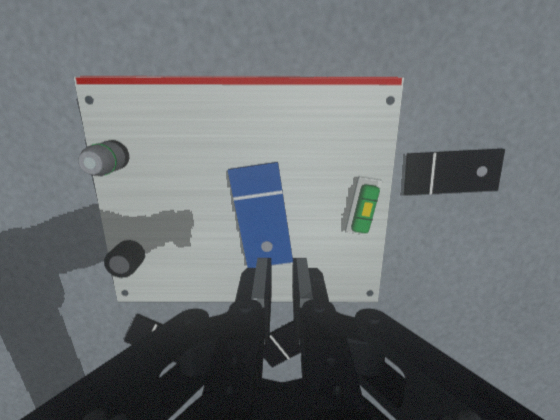

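The wrist view shows the red edge at rows 78–84 and the plate between (230,168) and (290,262). The bystanders are at (103,157), (125,258) and (367,207), off the push path. Next I go behind the plate.

{"op": "send_rows", "data": {
  "motion": [
    [[-0.75, -108, -23.5, 0, 0], [-0.75, -108, -23.5, 0, 0], [-0.75, -108, -23.5, 50, 0], [-0.75, -108, -23.5, 100, 0], [-0.75, -108, -23.5, 140, 0], [-0.75, -108, -23.5, 155, 0], [-0.75, -108, -23.5, 155, 0], [-0.75, -108, -23.5, 155, 0]]
  ]
}}

```text
t: 3.0
ee_pos: [494.9, 51.8, 78.0]
tool_rot: [[0.999, -0.054, 0.003], [-0.054, -0.999, -0.0], [0.003, 0.0, -1.0]]
force: [0.4, -0.5, -0.0]
width: 10.7
gripper_force: 0.0
```

```bash
python3 - <<'E'
from h import *
np.set_printoptions(precision=1,suppress=True)
s=bot.state();print(s['t'],s['ee_pos'],s['force'],s['width'])
C=cam('wrist');im=bot.capture('wrist');cv2.imwrite('pics/w2.png',im[:,:,::-1])
b,r=masks(im);print('blue',rect(C,b,66));q=quad(b);print(q.tolist());print(cast(C,q,66)[:,:2])
E
```

```text
3.0 [494.9  51.8  78. ] [ 0.4 -0.5 -0. ] 10.741153379597467
blue ((552.40087890625, 41.83702850341797), (76.82804870605469, 48.54425048828125), 5.417817115783691)
[[334, 62], [348, 215], [258, 233], [228, 79]]
[[592.3  22. ]
 [519.9  14.9]
 [512.4  61.9]
 [587.8  69.5]]
```

View pics/w2.png

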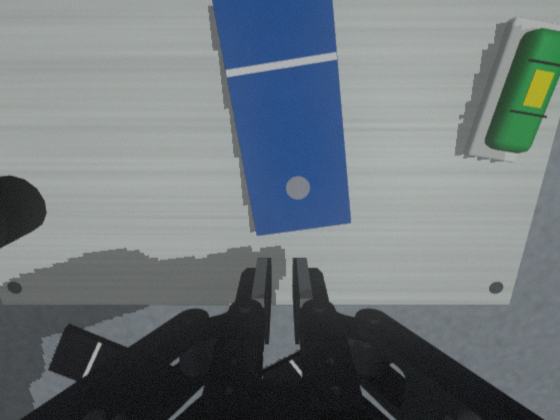

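The wrist view shows the plate's rear face from (258,233) to (348,215), with the fingertips at columns 258–310, just behind it. I open the fingers a little for a wider contact and lower them slowly, feeling for the stage.

{"op": "send_rows", "data": {
  "motion": [
    [[-0.5, 0, 0, 8, 0], [-0.5, 0, 0, 12, 0], [-0.5, 0, 0, 14, 0], [-0.5, 0, 0, 14.5, 0], [-0.5, 0, 0, 14.5, 0]]
  ]
}}

```text
t: 3.68
ee_pos: [493.4, 52.2, 61.8]
tool_rot: [[0.999, -0.053, -0.0], [-0.053, -0.999, -0.0], [-0.0, 0.0, -1.0]]
force: [0.9, 0.9, 0.3]
width: 21.3
gripper_force: 0.0
```

{"op": "send_rows", "data": {
  "motion": [
    [[-0.5, 0, 0, 0.7, 0], [-0.5, 0, 0, 1.4, 0], [-0.5, 0, 0, 1.4, 0]]
  ]
}}

```text
t: 4.05
ee_pos: [493.4, 52.1, 60.3]
tool_rot: [[0.999, -0.053, -0.0], [-0.053, -0.999, -0.0], [-0.0, 0.0, -1.0]]
force: [0.3, -0.5, 0.2]
width: 21.4
gripper_force: 0.0
```

{"op": "send_rows", "data": {
  "motion": [
    [[-0.5, 0, 0, 0.7, 0], [-0.5, 0, 0, 1.4, 0], [-0.5, 0, 0, 1.4, 0]]
  ]
}}

```text
t: 4.42
ee_pos: [493.5, 52.2, 60.2]
tool_rot: [[0.999, -0.053, -0.0], [-0.053, -0.999, -0.001], [-0.0, 0.001, -1.0]]
force: [-3.5, -0.7, 10.5]
width: 21.3
gripper_force: 5.0
```

{"op": "send_rows", "data": {
  "motion": [
    [[-0.5, 0, 0, 0.5, 0], [-0.5, 0, 0, 0.5, 0]]
  ]
}}

```text
t: 4.68
ee_pos: [493.5, 52.1, 60.2]
tool_rot: [[0.999, -0.053, -0.0], [-0.053, -0.999, -0.001], [-0.0, 0.001, -1.0]]
force: [-5.5, 0.1, 13.9]
width: 21.8
gripper_force: 7.0
```

{"op": "send_rows", "data": {
  "motion": [
    [[-0.5, 0, 0, -3.8, 0], [-0.5, 0, 0, -3.8, 0], [-0.5, 5, 0, -3.8, 0], [-0.5, 10, 0, -3.8, 0], [-0.5, 14, 0, -3.8, 0], [-0.5, 18, 0, -3.8, 0], [-0.5, 22, 0, -3.8, 0], [-0.5, 26, 0, -3.8, 0], [-0.5, 30, 0, -3.8, 0], [-0.5, 34, 0, -3.8, 0], [-0.5, 38, 0, -3.8, 0], [-0.5, 40, 0, -3.8, 0]]
  ]
}}

```text
t: 6.18
ee_pos: [533.7, 50.0, 62.3]
tool_rot: [[0.999, -0.053, 0.0], [-0.053, -0.999, -0.0], [0.0, -0.0, -1.0]]
force: [-0.6, 0.1, -0.2]
width: 21.1
gripper_force: 0.3
```

```bash
python3 - <<'E'
from h import *
np.set_printoptions(precision=1,suppress=True)
s=bot.state();print(s['t'],s['ee_pos'],s['force'],s['width'])
C=cam('wrist');im=bot.capture('wrist');cv2.imwrite('pics/w3.png',im[:,:,::-1])
b,r=masks(im);print('blue',rect(C,b,66));q=quad(b);print(q.tolist());print(cast(C,q,66)[:,:2])
E
```

```text
6.175 [533.7  50.   62.3] [-0.6  0.1 -0.2] 21.1090940083341
blue ((582.928466796875, 34.850608825683594), (48.60732650756836, 77.66100311279297), 87.2776107788086)
[[368, 86], [355, 254], [256, 256], [249, 86]]
[[620.    9. ]
 [544.5  12.6]
 [545.9  60.3]
 [622.6  57.1]]
```

View pics/w3.png

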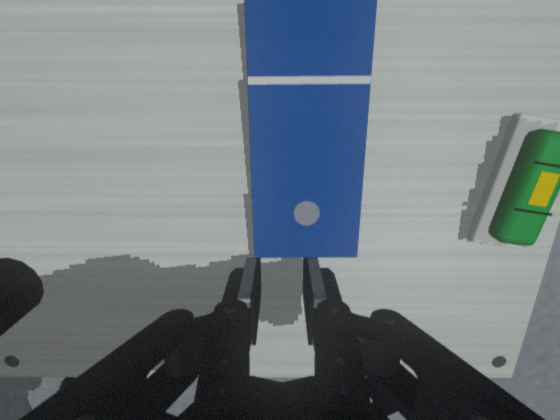

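The plate has squared up to the fingers, with its rear face at row 257 and the white line at row 79. The finger centre is about 10 mm left of the plate centre, so I back off, shift to the middle and push on.

{"op": "send_rows", "data": {
  "motion": [
    [[-0.5, -4, 0, 0, 0], [-0.5, -4, 9, 0, 0], [-0.5, -4, 9, 0, 0], [-0.5, 0, 9, 0, 0], [-0.5, 4, 9, 0, 0], [-0.5, 8, 9, 0, 0], [-0.5, 12, 9, 0, 0], [-0.5, 16, 9, 0, 0], [-0.5, 20, 9, 0, 0], [-0.5, 24, 9, 0, 0], [-0.5, 28, 9, 0, 0], [-0.5, 32, 9, 0, 0]]
  ]
}}

```text
t: 7.72
ee_pos: [565.1, 39.3, 62.3]
tool_rot: [[0.999, -0.053, 0.0], [-0.053, -0.999, -0.0], [0.0, 0.0, -1.0]]
force: [-0.9, 0.4, 1.0]
width: 21.1
gripper_force: 0.5
```

{"op": "send_rows", "data": {
  "motion": [
    [[-0.5, 4, 0, 0, 0], [-0.5, 8, 0, 0, 0], [-0.5, 12, 0, 0, 0], [-0.5, 16, 0, 0, 0], [-0.5, 20, 0, 0, 0], [-0.5, 24, 0, 0, 0], [-0.5, 28, 0, 0, 0], [-0.5, 31, 0, 0, 0], [-0.5, 33, 0, 0, 0], [-0.5, 33, 0, 0, 0], [-0.5, 33, 0, 0, 0]]
  ]
}}

```text
t: 9.1
ee_pos: [598.0, 37.6, 62.4]
tool_rot: [[0.999, -0.053, 0.001], [-0.053, -0.999, -0.0], [0.001, 0.0, -1.0]]
force: [-0.6, 0.3, -0.4]
width: 21.7
gripper_force: 0.0
```

```bash
python3 - <<'E'
from h import *
np.set_printoptions(precision=1,suppress=True)
s=bot.state();print(s['t'],s['ee_pos'],s['force'],s['width'])
for n in('wrist','scene','side'):
    C=cam(n);im=bot.capture(n)
    if n!='side': cv2.imwrite(f'pics/{n}4.png',im[:,:,::-1])
    b,r=masks(im);q=quad(b);print(n,q.tolist(),cast(C,q,66)[:,:2].tolist())
    rc=big(cv2.morphologyEx(r,cv2.MORPH_CLOSE,np.ones((5,5),np.uint8)))
    print(cv2.boxPoints(cv2.minAreaRect(cast(C,rc[:,0],60)[:,:2].astype(np.float32))).tolist())
E
```

```text
9.1 [598.   37.6  62.4] [-0.6  0.3 -0.4] 21.71269967394293
wrist [[344, 86], [336, 253], [236, 255], [228, 85]] [[684.8740572465229, 6.253080771550643], [609.8011597577926, 9.316732621293529], [611.2859004894742, 57.4804677579138], [687.742769172259, 53.097478731868726]]
[[697.0419921875, 56.12526321411133], [702.56005859375, 55.80813980102539], [707.773193359375, 146.51622009277344], [702.255126953125, 146.83334350585938]]
scene [[274, 267], [253, 334], [216, 327], [242, 261]] [[611.8204443219652, 58.90173535126817], [718.264527261578, 55.46649082105941], [719.0520013269977, 6.994531708959613], [611.7155371829142, 12.073285932417804]]
[[697.767578125, 56.25885772705078], [710.74365234375, 55.559364318847656], [718.620361328125, 201.67642211914062], [705.644287109375, 202.37591552734375]]
side [[212, 180], [202, 190], [180, 187], [191, 176]] [[669.2007783934946, 13.256778224062714], [672.6172006938071, 53.70125036519039], [715.7156232609648, 55.88354649836242], [713.564933093965, 10.950175297801252]]
[[698.832275390625, 59.62188720703125], [701.328125, 59.488555908203125], [708.7838134765625, 199.06216430664062], [706.2879638671875, 199.19549560546875]]
```

View pics/wrist4.png

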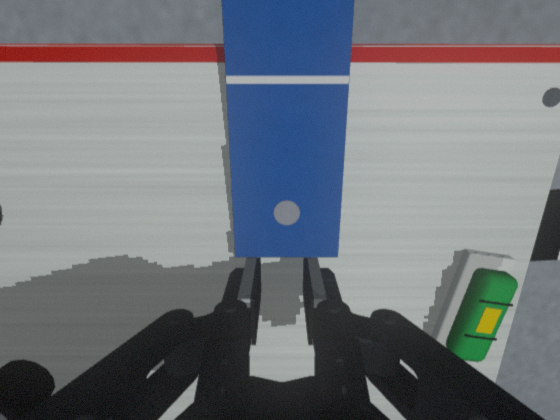

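The line is at row 79 and the red stripe spans rows 44–62, parallel to it. I work out the remaining gap by casting both at their own heights.

```bash
cat > g.py <<'E'
from h import *
np.set_printoptions(precision=2,suppress=True)
def gap(n='wrist',vert=True):
    C=cam(n);im=bot.capture(n);b,r=masks(im);h=cv2.cvtColor(im,cv2.COLOR_RGB2HSV)
    raw=cv2.inRange(h,(100,120,40),(130,255,255))
    hull=cv2.fillConvexPoly(b*0,cv2.convexHull(big(b)),255)
    hull=cv2.erode(hull,np.ones((9,9),np.uint8))
    w=cv2.bitwise_and(cv2.inRange(h,(0,0,120),(180,110,255)),hull)
    k=max(cv2.findContours(w,cv2.RETR_EXTERNAL,cv2.CHAIN_APPROX_NONE)[0],key=lambda c:max(cv2.minAreaRect(c)[1]))
    m=cv2.drawContours(b*0,[k],-1,255,-1);v,u=np.nonzero(m)
    L=cast(C,np.c_[u,v],66)[:,:2]
    # outer red boundary, top pixel of the stripe per column (wrist view)
    cols=[c for c in range(20,540,4) if (r[:,c]>0).sum()>4]
    e=np.array([[c,np.nonzero(r[:,c])[0][0]-.5] for c in cols])
    E=cast(C,e,60)[:,:2]
    f=np.polyfit(E[:,1],E[:,0],1);E=E[abs(np.polyval(f,E[:,1])-E[:,0])<1.5]
    f=np.polyfit(E[:,1],E[:,0],1);nrm=np.array([1,-f[0]])/np.hypot(1,f[0])
    c=L.mean(0);d=np.linalg.svd(L-c)[2][0];d=d*np.sign(d[1])
    print(n,'line',c,'len',np.ptp(L@d),'edge fit',f,np.degrees(np.arctan(f[0])),'x_rel',(c-[np.polyval(f,0),0])@nrm,'line ang',np.degrees(np.arctan2(d[0],d[1])),'scatter',np.std(np.polyval(f,E[:,1])-E[:,0]))
E
python3 -c "from g import *;gap()
import numpy as np
C=cam('scene');im=cv2.imread('pics/scene4.png');cv2.imwrite('pics/s4c.png',cv2.resize(im[240:380,120:400],None,fx=2.8,fy=2.8,interpolation=cv2.INTER_CUBIC))"
```

```text
wrist line [631.82  32.12] len 11.894665925231607 edge fit [  0.05 699.64] 3.114127122518104 x_rel -69.4680311950518 line ang 89.76631413075897 scatter 0.12931070078054646
```

View pics/s4c.png

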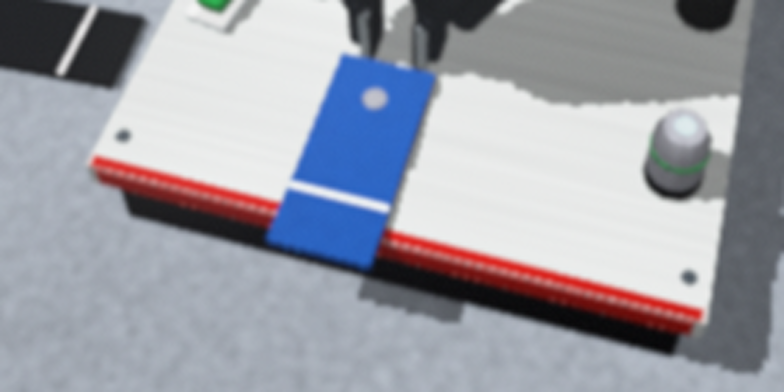

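The crop shows the line from (290,185) to (388,208), parallel to the edge and still short of it. My mask took the round dot for the line because the white line splits the blue area, so I cast the line directly.

```bash
cat >> g.py <<'E'
def line(n='wrist'):
    C=cam(n);im=bot.capture(n);h=cv2.cvtColor(im,cv2.COLOR_RGB2HSV)
    raw=cv2.inRange(h,(100,120,40),(130,255,255))
    big_=cv2.morphologyEx(raw,cv2.MORPH_CLOSE,np.ones((11,11),np.uint8))&~raw
    cs=[c for c in cv2.findContours(big_,cv2.RETR_EXTERNAL,cv2.CHAIN_APPROX_NONE)[0]]
    k=max(cs,key=lambda c:max(cv2.minAreaRect(c)[1]));m=cv2.drawContours(raw*0,[k],-1,255,-1);v,u=np.nonzero(m)
    L=cast(C,np.c_[u,v],66)[:,:2];c=L.mean(0);d=np.linalg.svd(L-c)[2][0];d*=np.sign(d[1])
    nrm=np.array([np.cos(.0537),-np.sin(.0537)])
    print(n,'px',u.mean(),v.mean(),'line',c,'len',np.ptp(L@d),'ang',np.degrees(np.arctan2(d[0],d[1])),'x_rel vs edge(699.64+.0537y)',(c-[699.64,0])@nrm)
E
python3 -c "
from g import *
line();line('scene');line('side')"
```

```text
wrist px 286.93243243243245 78.9054054054054 line [688.6   29.17] len 48.41612194103346 ang 3.0607874509881157 x_rel vs edge(699.64+.0537y) -12.585655145817263
scene px 240.9375 309.6666666666667 line [687.95  31.34] len 45.63482086863258 ang 3.4204856383636306 x_rel vs edge(699.64+.0537y) -13.357415891253128
side px 198.55555555555554 183.55555555555554 line [688.11  33.42] len 49.34432327384236 ang 1.7145155730794288 x_rel vs edge(699.64+.0537y) -13.308448607350138
```

{"op": "send_rows", "data": {
  "motion": [
    [[-0.5, 3, 0, 0, 0], [-0.5, 6, 0, 0, 0], [-0.5, 9, 0, 0, 0], [-0.5, 11, 0, 0, 0], [-0.5, 12.5, 0, 0, 0], [-0.5, 12.5, 0, 0, 0], [-0.5, 12.5, 0, 0, 0]]
  ]
}}

```text
t: 10.32
ee_pos: [610.5, 36.9, 62.3]
tool_rot: [[0.999, -0.053, 0.001], [-0.053, -0.999, -0.0], [0.001, 0.0, -1.0]]
force: [0.8, 0.7, 0.0]
width: 21.2
gripper_force: 0.0
```

{"op": "send_rows", "data": {
  "motion": [
    [[-0.5, -15, 0, 0, 0], [-0.5, -25, 0, 0, 0], [-0.5, -25, 0, -60, 0], [-0.5, -25, 0, -100, 0], [-0.5, -25, 0, -100, 0], [-0.5, -25, 0, -100, 0]]
  ]
}}

```text
t: 11.08
ee_pos: [584.9, 38.0, 161.8]
tool_rot: [[0.999, -0.053, -0.001], [-0.053, -0.999, -0.001], [-0.0, 0.001, -1.0]]
force: [-0.2, 0.3, -0.1]
width: 21.6
gripper_force: 0.0
```

```bash
python3 -c "
from g import *
print(bot.state()['t'],bot.state()['ee_pos'],bot.state()['force'])
line();line('scene');line('side');gap()
cv2.imwrite('pics/w5.png',bot.capture('wrist')[:,:,::-1])"
```

```text
11.075 [584.86  38.04 161.79] [-0.19  0.32 -0.08]
wrist px 283.77404921700224 46.42953020134228 line [700.84  28.97] len 48.32251031030907 ang 3.1359197014192466 x_rel vs edge(699.64+.0537y) -0.35659548818021614
scene px 238.5 318.0 line [700.44  31.5 ] len 46.68460048210561 ang 3.1635116296873007 x_rel vs edge(699.64+.0537y) -0.8922174582565603
side px 219.0 187.36697247706422 line [646.35  35.16] len 38.897053447845764 ang 14.949330464724937 x_rel vs edge(699.64+.0537y) -55.10383652347846
wrist line [643.95  31.57] len 12.363386441439161 edge fit [  0.06 699.32] 3.2158945782300004 x_rel -57.05227272307732 line ang -72.44000135588539 scatter 0.1189383488045718
```

View pics/w5.png

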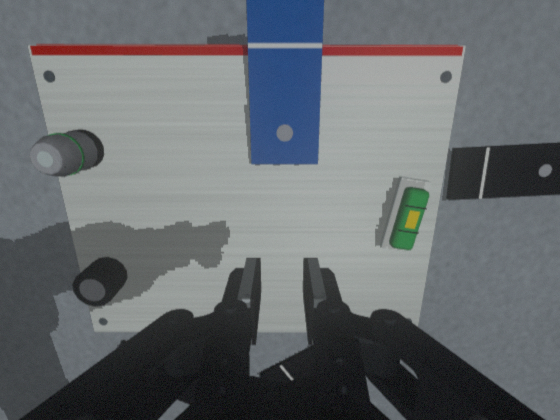

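The white line (row 46) lies on the outer edge of the red stripe (rows 46–54). It measures about −0.5 mm from the edge and is square to it. The bystanders are untouched and the hand is clear.

```bash
python3 -c "
from rig import bot
print(bot.finish_job())"
```

```text
the job is handed in; nothing more can be done
None
```

I slid the blue plate until its white line lay above the red edge, about 0.5 mm short of it by my last camera measurement and square to within about 0.1°. The three other things were never touched, the hand was clear, and I handed the job in at about 11 s; no verdict came back.

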